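# Put the calibration masses back in their caddy

### The job

Gather the three knobbed calibration masses from the mat and stand each one upright in the recess of its own size in the caddy: the large mass in the large seat, the medium in the medium, the small in the small. Set them down, do not drop them. The pipe union, the cap nut and the bush standing among them are no masses: leave them where they stand.

Things in the scene. Friction and masses are not known exactly. Their poses are not given: they have to be found in the camera images.
- mass_large: The large calibration mass, brass, 200 g: an upright plain cylinder 30 mm in diameter and 32 mm high with a round knob 15 mm across on top, 46 mm high in all. Origin: centre of its underside, z up along its axis. It may be gripped by the cylinder or the knob. Loose, stands on the mat (z = 0).
- mass_medium: The medium calibration mass, plain steel, 100 g: an upright plain cylinder 24 mm in diameter and 26 mm high with a round knob 12 mm across on top, 37 mm high in all. Origin: centre of its underside, z up along its axis. It may be gripped by the cylinder or the knob. Loose, stands on the mat (z = 0).
- mass_small: The small calibration mass, brass, 50 g: an upright plain cylinder 18 mm in diameter and 20 mm high with a round knob 9 mm across on top, 28 mm high in all. Origin: centre of its underside, z up along its axis. It may be gripped by the cylinder or the knob. Loose, stands on the mat (z = 0).
- seat_large: The large seat for the mass_large: a grey ring 68 mm in outer diameter, 12 mm high, with a round recess 50 mm in diameter and 6 mm deep, black pad at the bottom. Fixed in one of the caddy's three cells, any of them. Origin: centre of its underside (on the caddy's floor, world z = 0.003); the recess is on its vertical z axis, its floor 6 mm and its rim 12 mm above the origin.
- seat_medium: The medium seat for the mass_medium: a grey ring 56 mm in outer diameter, 12 mm high, with a round recess 42 mm in diameter and 6 mm deep, black pad at the bottom. Fixed in one of the caddy's three cells, any of them. Origin: centre of its underside (on the caddy's floor, world z = 0.003); the recess is on its vertical z axis, its floor 6 mm and its rim 12 mm above the origin.
- seat_small: The small seat for the mass_small: a grey ring 46 mm in outer diameter, 12 mm high, with a round recess 34 mm in diameter and 6 mm deep, black pad at the bottom. Fixed in one of the caddy's three cells, any of them. Origin: centre of its underside (on the caddy's floor, world z = 0.003); the recess is on its vertical z axis, its floor 6 mm and its rim 12 mm above the origin.
- caddy: Low aluminium tray, 78 x 226 mm outside and 14 mm high, 3 mm walls and floor, fixed on the mat; three cells in a row along its own y, centres 72 mm apart, the middle one at the origin, one seat in each; 2 mm dividers 12 mm high; a flat wire pull stands out 17 mm at each end. Origin: centre of its underside.
- union: Look-alike: steel pipe union, a hexagon 27 mm across flats (31 mm over corners) 8 to 26 mm above its foot, a thread 20 mm across below and a thread 16 mm across above, 41 mm high. Loose, stands on the mat; does not belong in the caddy, to be left alone. Origin: centre of its underside.
- cap_nut: Look-alike: brass cap nut, ribbed cylinder 30 mm in diameter, 22 mm high, no knob. Loose, stands on the mat; does not belong in the caddy, to be left alone. Origin: centre of its underside.
- bush: Look-alike: brass reducing bush, hexagon 32 mm across flats (36 mm over corners) at the foot, threaded hollow neck above, 23 mm high. Loose, stands on the mat; does not belong in the caddy, to be left alone. Origin: centre of its underside.

How it is judged:
By the outcome, as a careful person would: the job done as asked, in the order asked, and still so for the second after the job is handed in, with the robot touching nothing.
It also fails if it takes over 83 s, if anything falls off the work surface, if the arm or the gripper's body presses on something with over 40 N, if the wrist force passes 120 N, or if a joint passes its speed limit or range.

### The arm

A 6-joint arm with a two-finger parallel gripper is mounted at the origin on the work surface; the furniture and walls round the work are solid. World frame = base frame: x ahead of the robot, y to its left, z up, the work surface at z = 0. Lengths are in m, angles in rad, forces in N, time in s.
With the tool pointing down it reaches from about 0.325 to 0.9 m from the base axis. Payload 3.5 kg.
Tool frame: the origin (TCP) lies on the front face of the gripper's body, between the roots of the fingers; the fingertips stand 73 mm ahead of it and the grasp point (between the pads) lies 54 mm ahead of it; z points along the fingers, y is the line along which they close (so a half turn about z gives the same grasp; the last joint's range is limited). The gripper opens to 85 mm and grips with 20 to 120 N. Pads are 22 mm wide; open, the fingers measure 114 mm over their backs; the gripper's body (76 mm by 85 mm) begins 54 mm behind the grasp point. The pads swing forward as they close: fully open they stand 13 mm farther back than shut.
Start: joints at [1.119, 0.276, -0.026, 1.268, 0, 1.467], TCP at [0.214, 0.587, 0.304] pointing down, gripper open.
Joint ranges: [-3.12, 3.12], [-0.85, 1.88], [-1.08, 1.24], [-1.95, 2.15], [-1.57, 1.53], [-3.14, 3.14]. Speed limits (rad/s): [2.57, 2.57, 3.14, 3.14, 3.14, 3.14].

### API

Orientations are given as a rotation vector (axis times angle).
In Python, from station import arm, get_image, spot_in, outline_of gives the robot as it stands.
- The arm moves only by the shell command python3 -m crank 'ROWS'. ROWS is JSON, a list of rows, each a list of 3 entries, a list of its own where there are three numbers: the shift along the world's x, y, z in m, then the turn, a rotation vector about the world's x, y, z in rad, then the finger opening in m, from 0 to 0.0854. In form: [[[dx, dy, dz], [rx, ry, rz], claw], ...]. A call has 1 to 10 rows; each row is the pose to reach, as a shift and turn from the pose commanded when the call began; what a row does not reach only later rows make up. A row lasts 1/12 s, in which the tool goes at most 41.7 mm and 7.16 degrees, less where a joint would pass 70% of its speed; a pose out of reach is approached as far as the arm can. A call with a gripper value outside its range is refused whole. The fingers move at their own pace and stop on an object; the grip force is fixed at half the most. Time passes only in rows, so rows that repeat a pose let the fingers close. It gives the time, the measured TCP pose, the force, the opening and the grip force at its end, in the units of the state.
- arm.read_state(): the state, without advancing time (a new reading comes with each control period).
- get_image(name): name is "scene" or "top" or "wrist"; returns a dict with "img" (384x512x3 uint8, red, green, blue), "camera_matrix" (3x3 intrinsics, pixels), "k1" (the pictures are not rectified: a ray, as slopes to the right and down, at radius r is drawn at 1 + k1 r^2 times it, then the intrinsics apply), "camera_from_world" (4x4, takes a point from world to camera coordinates). Camera axes: x right, y down, z forward; pixel columns grow to the right and rows downward; lengths in m; the calibration is good to about 2 mm. A picture is of the moment at which its call begins. There is no depth.
- arm.close_job(): hands the job in; it is judged then, once.
Trained networks look in a picture, given as the dict that the camera call returned (one of the last four; its "shot" number tells which), for a name from the list of things; names that differ only in an ending like _2 or _b are one class to them, and where a whole thing is asked for, a point or a joint stands for the part that bears it (a point fixed in the world has none). Each returns a list of dicts, best first, with "score" (0 to 1); they miss things now and then, are a little off and sometimes report something else, mostly with a low value. They report only what shows in the picture. A call takes as long as a camera call.
- spot_in(picture, label): "xyz" ([x, y, z] in m, in world coordinates, good to about 4 mm: the middle of the surface that is visible of it).
- outline_of(picture, label): "region" (384x512 bool, what is visible of it).
The state is a dict: "time": time; "q": joint angles; "joint_vel": joint speeds; "effort": joint torques, N m; "eef_pos": TCP position; "ee_rot": TCP orientation; "force": force on the tool from outside, world axes, zero at the start; "torque": the same for the moment, N m; "opening": opening from 0.0 (shut) to 1.0 (fully open); "finger_force": force on a finger pad.
Only numpy, scipy, OpenCV 4.12 (cv2) and the standard library are available. Lean on these libraries where they do the work, as an engineer would, in place of code of your own. Each camera call takes 0.05 s, during which the arm holds its last target. There are 200 camera calls.

## Working session

There is one attempt and no reset: what is moved stays moved. The work goes in short steps, Python scripts to look and compute and a shell command to move; the robot and the scene stay as the last step left them, time stands still between calls to the robot, and variables do not carry over. Pictures are saved under pics/ and viewed, at most 16 in all, crops included, and the job is handed in when it is done.

```bash
mkdir -p pics; ls; cat > h.py <<'E'
from station import arm, get_image, spot_in, outline_of
import numpy as np, cv2
def ray(p,u,v):
    K=np.array(p["camera_matrix"]);k=p["k1"]
    d=np.array([k,0,0,0.])
    n=cv2.undistortPoints(np.array([[[u,v]]],float),K,d)[0,0]
    T=np.array(p["camera_from_world"]);R=T[:3,:3]
    return -R.T@T[:3,3], R.T@np.array([n[0],n[1],1])
def at_z(p,u,v,z):
    c,d=ray(p,u,v);return c+d*(z-c[2])/d[2]
def save(p,n): cv2.imwrite(f"pics/{n}.png",np.asarray(p["img"])[:,:,::-1])
NAMES="mass_large mass_medium mass_small seat_large seat_medium seat_small caddy union cap_nut bush".split()
E
python3 - <<'E'
from h import *
for c in ("top","scene"):
    p=get_image(c);save(p,c)
    print(c,ray(p,256,192)[0])
    for n in NAMES:
        print(n,[(round(r["score"],2),np.round(r["xyz"],3).tolist()) for r in spot_in(p,n)[:3]])
s=arm.read_state();print(s)
E
```

```text
pics
top [0.46179629 0.01976512 0.89017887]
mass_large [(0.47, [0.519, -0.171, 0.032])]
mass_medium []
mass_small [(0.57, [0.61, -0.074, 0.02])]
seat_large [(0.78, [0.488, 0.165, 0.014]), (0.6, [0.609, -0.076, 0.018])]
seat_medium [(0.76, [0.428, 0.208, 0.01])]
seat_small [(0.78, [0.546, 0.127, 0.011]), (0.37, [0.428, -0.063, 0.026])]
caddy [(0.91, [0.497, 0.165, 0.005])]
union [(0.5, [0.486, 0.164, 0.011])]
cap_nut []
bush [(0.42, [0.433, -0.169, 0.021])]
scene [-0.01883153 -0.25133179  0.63259984]
mass_large [(0.62, [0.51, -0.182, 0.034])]
mass_medium [(0.5, [0.429, -0.066, 0.027])]
mass_small [(0.41, [0.609, -0.076, 0.016])]
seat_large [(0.86, [0.487, 0.165, 0.012])]
seat_medium [(0.76, [0.427, 0.2, 0.013])]
seat_small [(0.52, [0.546, 0.131, 0.006])]
caddy [(0.74, [0.484, 0.16, 0.007])]
union [(0.73, [0.54, -0.091, 0.026])]
cap_nut [(0.74, [0.601, -0.181, 0.023])]
bush [(0.78, [0.423, -0.175, 0.013])]
{'time': 1.1, 'q': array([ 1.11861591e+00,  2.76359228e-01, -2.63971342e-02,  1.26799074e+00,
        9.51162715e-07,  1.46743165e+00]), 'joint_vel': array([-0.00063203,  0.00167069, -0.00089438, -0.00125839,  0.00175588,
        0.00057137]), 'effort': array([ 2.26684410e-04, -4.45500612e+01,  2.95572299e+01,  9.42665938e-04,
       -1.86476786e-04, -5.51084213e-06]), 'eef_pos': array([0.21360364, 0.58736459, 0.30393999]), 'ee_rot': array([5.45142753e-01, 3.09392061e+00, 7.47665164e-05]), 'force': array([-0.60619506,  0.94056766, -0.54569862]), 'torque': array([-0.01441412, -0.03082271,  0.00845592]), 'finger_force': 0.0, 'opening': 0.9963068954034735}
```

View pics/top.png

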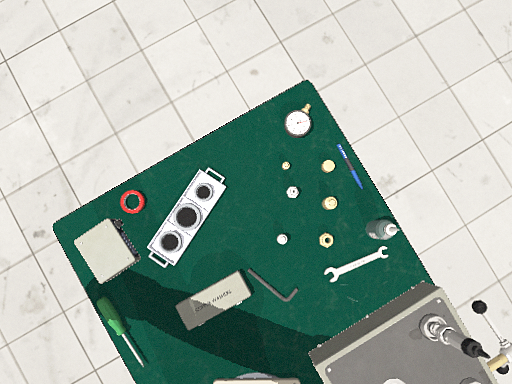

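View pics/scene.png

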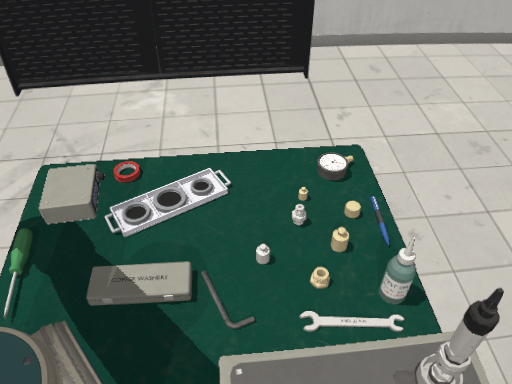

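Top view: the large mass is at (331,203), medium at (282,239), small at (286,165). The union is at (293,192), cap nut at (328,166) and bush at (326,240). The seats are at about (171,242) medium, (186,217) large and (204,191) small. The scene view agrees with this. I'll head to the caddy first and look at it from close by on the way.

```bash
python3 -m crank '[[[0.274,-0.422,0],[0,0,-0.253],0.045],[[0.274,-0.422,0],[0,0,-0.253],0.045],[[0.274,-0.422,0],[0,0,-0.253],0.045],[[0.274,-0.422,0],[0,0,-0.253],0.045],[[0.274,-0.422,0],[0,0,-0.253],0.045],[[0.274,-0.422,0],[0,0,-0.253],0.045],[[0.274,-0.422,0],[0,0,-0.253],0.045],[[0.274,-0.422,0],[0,0,-0.253],0.045],[[0.274,-0.422,0],[0,0,-0.253],0.045],[[0.274,-0.422,0],[0,0,-0.253],0.045]]'
python3 - <<'E'
from h import *
p=get_image("wrist");save(p,"w1");print(ray(p,256,192),p["camera_matrix"],p["k1"])
for n in NAMES:
    print(n,[(round(r["score"],2),np.round(r["xyz"],3).tolist()) for r in spot_in(p,n)[:3]])
print(arm.read_state()["eef_pos"],arm.read_state()["ee_rot"])
E
```

```text
time: 1.93
eef_pos: [0.4412, 0.236, 0.3043]
ee_rot: [0.931, 3.0, 0.001]
force: [1.0, 1.1, -0.3]
opening: 0.523
finger_force: 0.0
(array([0.38036117, 0.27734492, 0.373935  ]), array([ 0.22637174, -0.17863166, -0.95775033])) [[302.1319892    0.         262.11515198]
 [  0.         302.1319892  193.63946414]
 [  0.           0.           1.        ]] -0.06407802319419575
mass_large []
mass_medium [(0.6, [0.431, -0.054, 0.021])]
mass_small []
seat_large [(0.61, [0.487, 0.162, 0.009])]
seat_medium [(0.57, [0.426, 0.208, 0.007])]
seat_small [(0.94, [0.546, 0.129, 0.012])]
caddy [(0.97, [0.46, 0.174, 0.001])]
union []
cap_nut []
bush [(0.68, [0.43, -0.163, 0.016])]
[0.4398429  0.23896239 0.30391501] [-9.27630550e-01 -3.00140059e+00 -4.34608772e-05]
```

View pics/w1.png

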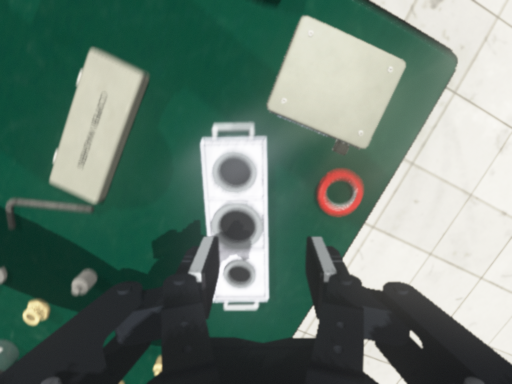

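The wrist picture confirms the seats: large in the middle at (236,228), medium at (235,170), small at (238,272). The fingertips at a 45 mm opening work out at about 66–69 mm ahead of the TCP. Next I'll look at the masses.

```bash
python3 -m crank '[[[0.08,-0.34,0],[0,0,0],0.045],[[0.08,-0.34,0],[0,0,0],0.045],[[0.08,-0.34,0],[0,0,0],0.045],[[0.08,-0.34,0],[0,0,0],0.045],[[0.08,-0.34,0],[0,0,0],0.045],[[0.08,-0.34,0],[0,0,0],0.045],[[0.08,-0.34,0],[0,0,0],0.045],[[0.08,-0.34,0],[0,0,0],0.045],[[0.08,-0.34,0],[0,0,0],0.045],[[0.08,-0.34,0],[0,0,0],0.045]]'
python3 - <<'E'
from h import *
p=get_image("wrist");save(p,"w2")
for n in NAMES:
    print(n,[(round(r["score"],2),np.round(r["xyz"],3).tolist()) for r in spot_in(p,n)[:3]])
print(arm.read_state()["eef_pos"],arm.read_state()["ee_rot"],arm.read_state()["q"])
E
```

```text
time: 3.32
eef_pos: [0.5217, -0.1051, 0.3039]
ee_rot: [0.936, 2.997, -0.002]
force: [-0.6, -0.8, 0.0]
opening: 0.529
finger_force: 0.0
mass_large [(0.78, [0.518, -0.17, 0.035])]
mass_medium [(0.76, [0.434, -0.063, 0.023])]
mass_small [(0.75, [0.606, -0.075, 0.017]), (0.31, [0.498, 0.155, 0.011])]
seat_large [(0.88, [0.498, 0.157, 0.009])]
seat_medium []
seat_small [(0.73, [0.548, 0.125, 0.013]), (0.57, [0.436, -0.063, 0.022])]
caddy []
union [(0.75, [0.542, -0.086, 0.02])]
cap_nut [(0.89, [0.602, -0.174, 0.024]), (0.66, [0.435, -0.065, 0.025])]
bush [(0.62, [0.432, -0.168, 0.018])]
[ 0.52044706 -0.10142743  0.30401738] [9.29399465e-01 3.00084281e+00 1.44437930e-05] [-3.14422648e-01  1.08649574e-01 -2.31362567e-01  1.23066282e+00
  1.09053536e-05  2.86264633e-01]
```

View pics/w2.png

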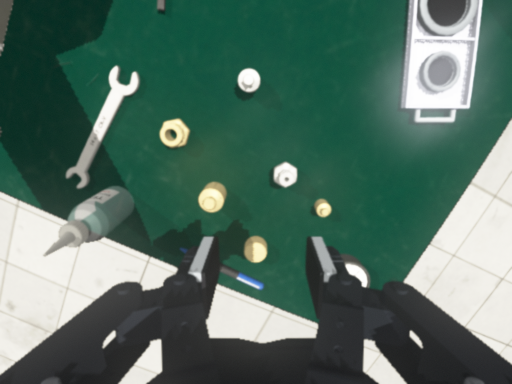

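```bash
cat >> h.py <<'E'
DIM={"mass_large":(15,32,7.5,46),"mass_medium":(12,26,6,37),"mass_small":(9,20,4.5,28)}
def proj(p,X):
    T=np.array(p["camera_from_world"]);r,_=cv2.Rodrigues(T[:3,:3])
    return cv2.projectPoints(X,r,T[:3,3],np.array(p["camera_matrix"]),np.array([p["k1"],0,0,0.]))[0][:,0]
def sil(p,xy,n,z0=0):
    R,h,k,H=[v/1000 for v in DIM[n]];a=np.linspace(0,2*np.pi,24)
    m=np.zeros((384*4,512*4),np.uint8)
    for r,za,zb in((R,0,h),(k,h,H)):
        X=np.array([[xy[0]+r*np.cos(t),xy[1]+r*np.sin(t),z0+z] for t in a for z in(za,zb)])
        cv2.fillConvexPoly(m,cv2.convexHull((proj(p,X)*4+2).astype(np.int32)),1)
    y,x=np.nonzero(m);return np.array([x.mean(),y.mean()])/4-.4,len(x)/16
def fit(p,n,xy,z0=0):
    o=[r for r in outline_of(p,n)]
    for r in o:
        y,x=np.nonzero(r["region"]);c=np.array([x.mean(),y.mean()])
        g=np.array(xy,float)
        if np.linalg.norm(c-sil(p,g,n,z0)[0])>25: continue
        for _ in range(4):
            e=c-sil(p,g,n,z0)[0];q=proj(p,np.array([[*g,.02],[g[0]+.01,g[1],.02],[g[0],g[1]+.01,.02]]))
            g+=np.linalg.solve(((q[1:]-q[0])/.01).T,e)
        return g.round(4),round(r["score"],2),(len(x),round(sil(p,g,n,z0)[1]))
E
python3 - <<'E'
from h import *
G={"mass_large":(.518,-.171),"mass_medium":(.432,-.063),"mass_small":(.609,-.075)}
for c in("wrist","top","scene"):
    p=get_image(c)
    for n in G: print(c,n,fit(p,n,G[n]))
E
```

```text
wrist mass_large (array([ 0.5192, -0.1783]), 0.82, (642, 657))
wrist mass_medium (array([ 0.4343, -0.0628]), 0.69, (422, 413))
wrist mass_small (array([ 0.6123, -0.0752]), 0.79, (197, 235))
top mass_large None
top mass_medium (array([ 0.4351, -0.0644]), 0.41, (100, 92))
top mass_small None
scene mass_large (array([ 0.5182, -0.1803]), 0.64, (338, 378))
scene mass_medium (array([ 0.4325, -0.063 ]), 0.52, (219, 248))
scene mass_small (array([ 0.6123, -0.0739]), 0.52, (79, 116))
```

```bash
python3 -m crank '[[[-0.002,-0.041,0],[0,0,0],0.045],[[-0.002,-0.077,0],[0,0,0],0.045],[[-0.002,-0.077,-0.04],[0,0,0],0.045],[[-0.002,-0.077,-0.08],[0,0,0],0.045],[[-0.002,-0.077,-0.12],[0,0,0],0.045],[[-0.002,-0.077,-0.15],[0,0,0],0.045],[[-0.002,-0.077,-0.15],[0,0,0],0.045],[[-0.002,-0.077,-0.15],[0,0,0],0.045]]'
python3 - <<'E'
from h import *
p=get_image("wrist");save(p,"w3")
print(fit(p,"mass_large",(.519,-.179)),arm.read_state()["eef_pos"])
E
```

```text
time: 5.13
eef_pos: [0.5171, -0.1785, 0.1525]
ee_rot: [-0.93, -2.996, -0.001]
force: [-0.6, 0.8, 1.0]
opening: 0.528
finger_force: 0.0
(array([ 0.5192, -0.1786]), 0.76, (1839, 1909)) [ 0.52005416 -0.1797986   0.15603496]
```

View pics/w3.png

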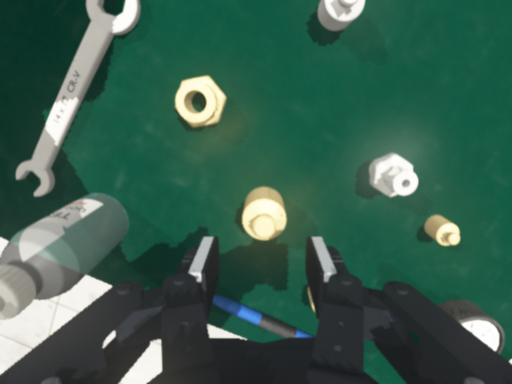

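Large mass at (264,220), centred between the fingers. Descending and gripping.

```bash
python3 -m crank '[[[0,0.001,-0.03],[0,0,0],0.045],[[0,0.001,-0.05],[0,0,0],0.045],[[0,0.001,-0.065],[0,0,0],0.045],[[0,0.001,-0.075],[0,0,0],0.045],[[0,0.001,-0.075],[0,0,0],0.045],[[0,0.001,-0.075],[0,0,0],0.024],[[0,0.001,-0.075],[0,0,0],0.015],[[0,0.001,-0.075],[0,0,0],0.01],[[0,0.001,-0.075],[0,0,0],0.01],[[0,0.001,-0.075],[0,0,0],0.01]]'
```

```text
time: 6.07
eef_pos: [0.5201, -0.1789, 0.0809]
ee_rot: [0.93, 2.997, -0.001]
force: [-0.9, 0.3, 6.7]
opening: 0.326
finger_force: 59.5
```

```bash
python3 -m crank '[[[0,0,0.02],[0,0,0],0.01],[[0,0,0.05],[0,0,0],0.01],[[0,0,0.08],[0,0,0],0.01],[[0,0.02,0.1],[0,0,0],0.01],[[-0.005,0.06,0.1],[0,0,0],0.01],[[-0.009,0.1,0.1],[0,0,0],0.01],[[-0.013,0.14,0.1],[0,0,0],0.01],[[-0.016,0.18,0.1],[0,0,0],0.01],[[-0.02,0.22,0.1],[0,0,0],0.01],[[-0.024,0.26,0.1],[0,0,0],0.01]]'
python3 -m crank '[[[-0.004,0.04,0],[0,0,0],0.01],[[-0.0075,0.07,0],[0,0,0],0.01],[[-0.0075,0.083,0],[0,0,0],0.01],[[-0.0075,0.083,0],[0,0,0],0.01],[[-0.0075,0.083,0],[0,0,0],0.01]]'
python3 - <<'E'
from h import *
p=get_image("wrist");save(p,"w4")
print(arm.read_state()["eef_pos"])
for n in NAMES[3:6]: print(n,[(round(r["score"],2),np.round(r["xyz"],3).tolist()) for r in spot_in(p,n)[:2]])
save(get_image("scene"),"s4")
E
```

```text
time: 6.9
eef_pos: [0.4938, 0.0837, 0.1792]
ee_rot: [0.932, 3.0, 0.001]
force: [1.1, 0.4, -1.8]
opening: 0.332
finger_force: 59.5
time: 7.32
eef_pos: [0.4867, 0.1654, 0.1789]
ee_rot: [0.928, 3.001, -0.001]
force: [-0.8, -0.7, -2.1]
opening: 0.331
finger_force: 59.6
[0.48680224 0.16466018 0.1788875 ]
seat_large [(0.69, [0.485, 0.173, 0.01])]
seat_medium [(0.75, [0.425, 0.207, 0.01]), (0.48, [0.482, 0.173, 0.134])]
seat_small []
```

View pics/w4.png

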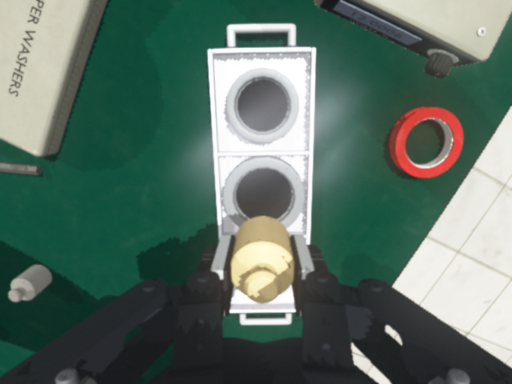

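View pics/s4.png

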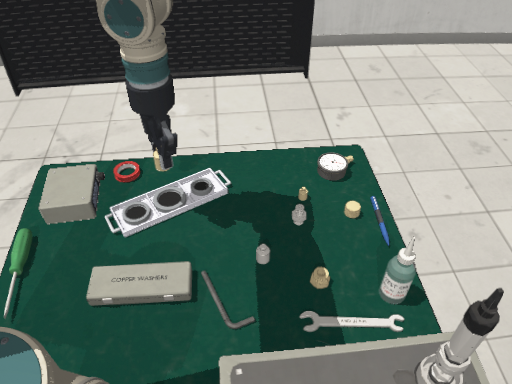

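Held upright; medium recess at (263,103), large at (265,195). I'll check the seat positions from these pixels.

```bash
python3 - <<'E'
from h import *
p=get_image("wrist")
for u,v in((263,103),(265,195),(262,50),(234,36),(291,36)): print(u,v,at_z(p,u,v,.012).round(4))
print(fit(p,"mass_large",(.487,.165),.1), arm.read_state()["eef_pos"])
for n in ("seat_medium","seat_large"):
    for r in outline_of(p,n):
        y,x=np.nonzero(r["region"]);print(n,r["score"],x.mean(),y.mean(),x.min(),x.max(),y.min(),y.max())
E
```

```text
263 103 [0.4275 0.2053 0.012 ]
265 195 [0.4883 0.1655 0.012 ]
262 50 [0.3964 0.2259 0.012 ]
234 36 [0.3772 0.2148 0.012 ]
291 36 [0.4004 0.2485 0.012 ]
(array([0.4853, 0.1652]), 0.75, (4422, 4818)) [0.48720345 0.16399056 0.17892761]
seat_medium 0.71 263.11085766423355 103.00615875912409 227 299 66 140
```

```bash
python3 -m crank '[[[0.001,0.001,-0.03],[0,0,0],0.01],[[0.001,0.001,-0.055],[0,0,0],0.01],[[0.001,0.001,-0.07],[0,0,0],0.01],[[0.001,0.001,-0.08],[0,0,0],0.01],[[0.001,0.001,-0.084],[0,0,0],0.01],[[0.001,0.001,-0.087],[0,0,0],0.01],[[0.001,0.001,-0.088],[0,0,0],0.01],[[0.001,0.001,-0.089],[0,0,0],0.01],[[0.001,0.001,-0.09],[0,0,0],0.01],[[0.001,0.001,-0.09],[0,0,0],0.01]]'
```

```text
time: 8.6
eef_pos: [0.489, 0.1661, 0.0899]
ee_rot: [0.93, 2.999, 0.002]
force: [0.4, -0.2, 0.1]
opening: 0.328
finger_force: 59.9
```

```bash
python3 -c "
from h import *
print(arm.read_state()['force'],arm.read_state()['eef_pos']);p=get_image('wrist');save(p,'w5');print(arm.read_state()['force'],arm.read_state()['eef_pos'])"
```

```text
[ 0.39086847 -0.20219857  0.11141355] [0.48898658 0.16608953 0.08994428]
[0.42909571 0.11828287 1.04958395] [0.48897181 0.16612322 0.08993277]
```

```bash
python3 -m crank '[[[0,0,-0.0005],[0,0,0],0.01],[[0,0,-0.001],[0,0,0],0.01],[[0,0,-0.001],[0,0,0],0.01]]'
```

```text
time: 8.9
eef_pos: [0.489, 0.1661, 0.0899]
ee_rot: [0.93, 2.999, 0.001]
force: [-3.1, -0.3, 9.9]
opening: 0.331
finger_force: 60.9
```

View pics/w5.png

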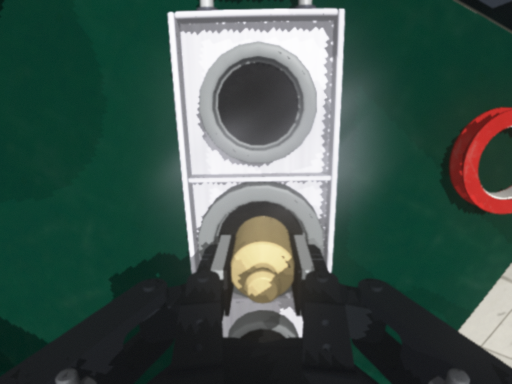

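The large mass is seated on the pad with the weight supported. Releasing, then on to the medium.

```bash
python3 -m crank '[[[0,0,0.001],[0,0,0],0.03],[[0,0,0.001],[0,0,0],0.036],[[0,0,0.001],[0,0,0],0.045],[[0,0,0.001],[0,0,0],0.045],[[0,0,0.001],[0,0,0],0.045],[[0,0,0.02],[0,0,0],0.045],[[0,0,0.045],[0,0,0],0.045],[[0,0,0.075],[0,0,0],0.04],[[-0.01,-0.02,0.1],[0,0,0],0.04],[[-0.02,-0.06,0.11],[0,0,0],0.04]]'
python3 -m crank '[[[-0.01,-0.04,0],[0,0,0],0.04],[[-0.02,-0.08,0],[0,0,0],0.04],[[-0.028,-0.12,0],[0,0,0],0.04],[[-0.034,-0.155,-0.01],[0,0,0],0.04],[[-0.034,-0.169,-0.03],[0,0,0],0.04],[[-0.034,-0.169,-0.06],[0,0,0],0.04],[[-0.034,-0.169,-0.06],[0,0,0],0.04],[[-0.034,-0.169,-0.06],[0,0,0],0.04]]'
python3 - <<'E'
from h import *
p=get_image("wrist");save(p,"w6")
print(fit(p,"mass_medium",(.434,-.0635)),arm.read_state()["eef_pos"])
E
```

```text
time: 9.73
eef_pos: [0.4711, 0.1084, 0.2017]
ee_rot: [0.922, 2.996, 0.007]
force: [1.0, -0.6, 1.4]
opening: 0.47
finger_force: 0.0
time: 10.4
eef_pos: [0.4323, -0.062, 0.1365]
ee_rot: [-0.931, -2.995, -0.0]
force: [0.1, 0.7, -0.2]
opening: 0.469
finger_force: 0.0
(array([ 0.4339, -0.0633]), 0.73, (1291, 1404)) [ 0.43466155 -0.06209861  0.13853676]
```

View pics/w6.png

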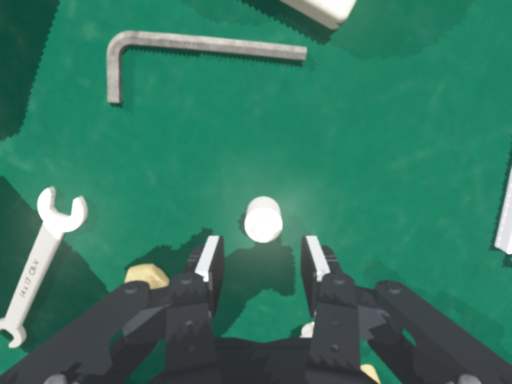

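Medium mass at (263,220), centred between the fingers. Descending and gripping.

```bash
python3 -m crank '[[[-0.0005,-0.0015,-0.03],[0,0,0],0.04],[[-0.0005,-0.0015,-0.05],[0,0,0],0.04],[[-0.0005,-0.0015,-0.06],[0,0,0],0.04],[[-0.0005,-0.0015,-0.06],[0,0,0],0.04],[[-0.0005,-0.0015,-0.06],[0,0,0],0.022],[[-0.0005,-0.0015,-0.06],[0,0,0],0.014],[[-0.0005,-0.0015,-0.06],[0,0,0],0.006],[[-0.0005,-0.0015,-0.06],[0,0,0],0.006],[[-0.0005,-0.0015,-0.06],[0,0,0],0.006],[[-0.0005,-0.0015,-0.06],[0,0,0],0.006]]'
python3 -c "
from h import *
print(arm.read_state()['eef_pos'])"
```

```text
time: 11.33
eef_pos: [0.4351, -0.064, 0.0793]
ee_rot: [0.93, 2.998, 0.001]
force: [-0.3, 0.6, 7.3]
opening: 0.259
finger_force: 59.1
[ 0.43514076 -0.06398746  0.07925614]
```

```bash
python3 -m crank '[[[0,0,0.02],[0,0,0],0.006],[[0,0,0.05],[0,0,0],0.006],[[0,0,0.08],[0,0,0],0.006],[[0,0.02,0.1],[0,0,0],0.006],[[-0.002,0.06,0.1],[0,0,0],0.006],[[-0.003,0.1,0.1],[0,0,0],0.006],[[-0.004,0.14,0.1],[0,0,0],0.006],[[-0.005,0.18,0.1],[0,0,0],0.006],[[-0.006,0.22,0.1],[0,0,0],0.006],[[-0.0065,0.25,0.1],[0,0,0],0.006]]'
python3 -m crank '[[[0,0.018,0],[0,0,0],0.006],[[0,0.0185,-0.03],[0,0,0],0.006],[[0,0.0185,-0.055],[0,0,0],0.006],[[0,0.0185,-0.055],[0,0,0],0.006]]'
python3 - <<'E'
from h import *
p=get_image("wrist");save(p,"w7")
print(arm.read_state()["eef_pos"],arm.read_state()["force"])
print(fit(p,"mass_medium",(.428,.205),.045))
for n in ("mass_large","seat_medium"): print(n,[(round(r["score"],2),np.round(r["xyz"],3).tolist()) for r in spot_in(p,n)[:2]])
E
```

```text
time: 12.17
eef_pos: [0.4268, 0.1887, 0.1783]
ee_rot: [0.929, 3.0, 0.002]
force: [0.7, -0.2, -0.4]
opening: 0.254
finger_force: 59.1
time: 12.5
eef_pos: [0.4236, 0.204, 0.119]
ee_rot: [-0.927, -2.995, 0.008]
force: [-1.3, -0.7, -1.8]
opening: 0.253
finger_force: 59.1
[0.4245127  0.20396239 0.12073364] [-0.05037448 -0.34867769 -1.28664349]
(array([0.4197, 0.206 ]), 0.71, (2666, 3115))
mass_large [(0.85, [0.477, 0.177, 0.033])]
seat_medium [(0.75, [0.414, 0.214, 0.009])]
```

View pics/w7.png

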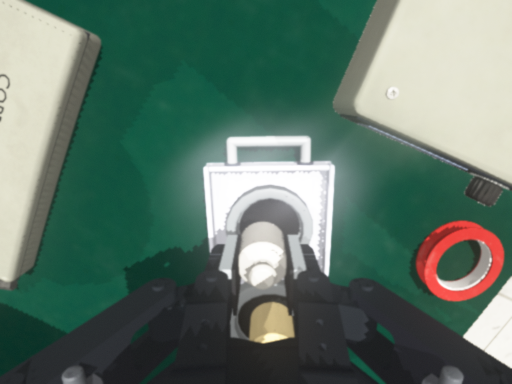

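```bash
python3 -m crank '[[[0,0,-0.005],[0,0,0],0.006],[[0,0,-0.005],[0,0,0],0.006]]'; python3 - <<'E'
from h import *
p=get_image("wrist");save(p,"w8")
s=arm.read_state();print(s["eef_pos"],s["ee_rot"],s["force"])
q=proj(p,np.array([[.428,.205,.015],[.428,.205,.009],[*s["eef_pos"][:2],.04]]));print(q)
g=cv2.cvtColor(np.ascontiguousarray(p["img"]),cv2.COLOR_RGB2BGR)
a=np.linspace(0,6.28,60)
for r in(.021,.028):
  for u,v in proj(p,np.array([[.428+r*np.cos(t),.205+r*np.sin(t),.015] for t in a])): cv2.circle(g,(int(u),int(v)),1,(0,0,255),-1)
cv2.imwrite("pics/w8.png",cv2.resize(g[120:384,130:400],None,fx=2,fy=2))
E
```

```text
time: 12.87
eef_pos: [0.428, 0.2045, 0.1185]
ee_rot: [0.932, 2.999, 0.002]
force: [0.7, 0.2, -1.1]
opening: 0.258
finger_force: 59.1
[0.42775893 0.20449414 0.11843691] [9.31643159e-01 2.99909666e+00 1.23679557e-03] [ 0.4872255   0.62142811 -0.68271902]
[[262.95593249 224.71229026]
 [262.91126165 221.03169502]
 [262.15213101 242.9531635 ]]
```

View pics/w8.png

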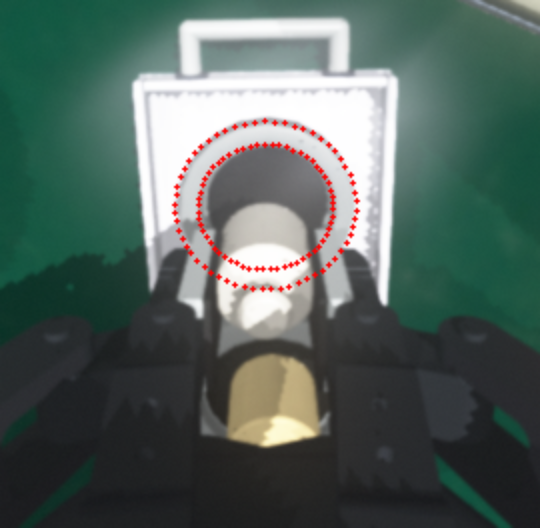

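The projected rings fall on the medium seat, so the position is right. Setting it down.

```bash
python3 -m crank '[[[0,0.0005,-0.01],[0,0,0],0.006],[[0,0.0005,-0.02],[0,0,0],0.006],[[0,0.0005,-0.025],[0,0,0],0.006],[[0,0.0005,-0.0275],[0,0,0],0.006],[[0,0.0005,-0.0285],[0,0,0],0.006],[[0,0.0005,-0.0295],[0,0,0],0.006],[[0,0.0005,-0.03],[0,0,0],0.006],[[0,0.0005,-0.03],[0,0,0],0.006]]'
python3 -c "
from h import *
get_image('top');s=arm.read_state();print(s['force'],s['eef_pos'])"
```

```text
time: 13.58
eef_pos: [0.426, 0.2047, 0.0882]
ee_rot: [-0.93, -2.998, 0.003]
force: [-4.8, -1.5, 8.3]
opening: 0.254
finger_force: 60.1
[-5.32681161 -1.64792367  8.69508203] [0.4260211  0.20474905 0.08820685]
```

```bash
python3 -m crank '[[[0,0,0.0005],[0,0,0],0.006],[[0,0,0.0005],[0,0,0],0.024],[[0,0,0.0005],[0,0,0],0.032],[[0,0,0.0005],[0,0,0],0.04],[[0,0,0.0005],[0,0,0],0.04],[[0,0,0.0005],[0,0,0],0.04],[[0,0,0.02],[0,0,0],0.04],[[0,0,0.045],[0,0,0],0.04],[[0,0,0.075],[0,0,0],0.034],[[0.01,-0.02,0.1],[0,0,0],0.034]]'
python3 - <<'E'
from h import *
s=arm.read_state();print(s["eef_pos"])
p=get_image("wrist")
print(fit(p,"mass_medium",(.428,.205),.009),fit(p,"mass_large",(.488,.165),.009))
E
```

```text
time: 14.47
eef_pos: [0.436, 0.1866, 0.1889]
ee_rot: [-0.925, -3.001, -0.002]
force: [0.3, 1.0, -0.2]
opening: 0.401
finger_force: 0.0
[0.43602635 0.18659779 0.18894039]
(array([0.4266, 0.2059]), 0.6, (884, 922)) (array([0.4881, 0.1661]), 0.85, (1375, 1509))
```

Both are standing centred in their seats. Now the small mass.

```bash
python3 -m crank '[[[0.022,-0.033,0],[0,0,0],0.034],[[0.044,-0.065,0],[0,0,0],0.034],[[0.066,-0.098,0],[0,0,0],0.034],[[0.088,-0.131,0],[0,0,0],0.034],[[0.11,-0.163,0],[0,0,0],0.034],[[0.132,-0.196,0],[0,0,0],0.034],[[0.154,-0.229,0],[0,0,0],0.034],[[0.176,-0.261,0],[0,0,0],0.034],[[0.176,-0.261,-0.03],[0,0,0],0.034],[[0.176,-0.261,-0.05],[0,0,0],0.034]]'
python3 -m crank '[[[0,0,0],[0,0,0],0.034],[[0,0,0],[0,0,0],0.034]]'
python3 - <<'E'
from h import *
p=get_image("wrist");save(p,"w9")
print(fit(p,"mass_small",(.6123,-.0748)),arm.read_state()["eef_pos"])
E
```

```text
time: 15.45
eef_pos: [0.6145, -0.0779, 0.1358]
ee_rot: [0.936, 2.998, 0.0]
force: [-0.5, -0.1, 0.1]
opening: 0.401
finger_force: 0.0
time: 15.62
eef_pos: [0.6108, -0.0752, 0.1348]
ee_rot: [-0.929, -2.994, 0.001]
force: [-0.2, 0.3, 0.3]
opening: 0.397
finger_force: 0.0
(array([ 0.6121, -0.0747]), 0.88, (729, 786)) [ 0.61311677 -0.07531535  0.13791058]
```

View pics/w9.png

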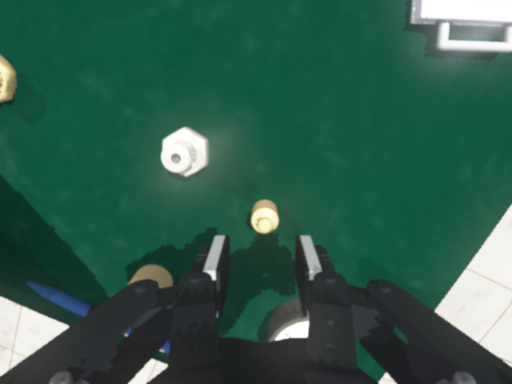

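Small mass at (264,218), centred between the fingers.

```bash
python3 -m crank '[[[-0.0005,0,-0.03],[0,0,0],0.034],[[-0.0005,0,-0.048],[0,0,0],0.034],[[-0.0005,0,-0.058],[0,0,0],0.034],[[-0.0005,0,-0.058],[0,0,0],0.034],[[-0.0005,0,-0.058],[0,0,0],0.018],[[-0.0005,0,-0.058],[0,0,0],0.01],[[-0.0005,0,-0.058],[0,0,0],0.002],[[-0.0005,0,-0.058],[0,0,0],0.002],[[-0.0005,0,-0.058],[0,0,0],0.002],[[-0.0005,0,-0.058],[0,0,0],0.002]]'
python3 -c "
from h import *
print(arm.read_state()['eef_pos'],arm.read_state()['force'])"
```

```text
time: 16.55
eef_pos: [0.6139, -0.0761, 0.0813]
ee_rot: [0.93, 2.998, 0.001]
force: [-0.6, 0.6, 5.6]
opening: 0.175
finger_force: 58.9
[ 0.61388643 -0.07610715  0.08125225] [-0.60956939  0.55165136  5.64162873]
```

```bash
python3 -m crank '[[[0,0,0.02],[0,0,0],0.002],[[0,0,0.05],[0,0,0],0.002],[[0,0,0.08],[0,0,0],0.002],[[-0.005,0.02,0.1],[0,0,0],0.002],[[-0.017,0.056,0.1],[0,0,0],0.002],[[-0.03,0.093,0.1],[0,0,0],0.002],[[-0.042,0.13,0.1],[0,0,0],0.002],[[-0.055,0.167,0.1],[0,0,0],0.002],[[-0.065,0.198,0.1],[0,0,0],0.002],[[-0.066,0.201,0.09],[0,0,0],0.002]]'
python3 -m crank '[[[0,0,-0.03],[0,0,0],0.002],[[0,0,-0.045],[0,0,0],0.002],[[0,0,-0.045],[0,0,0],0.002],[[0,0,-0.045],[0,0,0],0.002]]'
python3 - <<'E'
from h import *
p=get_image("wrist");s=arm.read_state();print(s["eef_pos"],s["ee_rot"],s["force"],s["opening"])
g=np.ascontiguousarray(p["img"])[:,:,::-1].copy()
a=np.linspace(0,6.28,60)
for r in(.017,.023):
  for u,v in proj(p,np.array([[.5475+r*np.cos(t),.125+r*np.sin(t),.015] for t in a])): cv2.circle(g,(int(u),int(v)),1,(0,0,255),-1)
cv2.imwrite("pics/w10.png",cv2.resize(g[120:384,130:400],None,fx=2,fy=2))
E
```

```text
time: 17.38
eef_pos: [0.5454, 0.1294, 0.1711]
ee_rot: [0.923, 3.002, 0.004]
force: [0.8, -0.3, -0.2]
opening: 0.174
finger_force: 58.7
time: 17.72
eef_pos: [0.5457, 0.1247, 0.1236]
ee_rot: [-0.931, -2.998, 0.002]
force: [0.5, -0.3, -0.1]
opening: 0.171
finger_force: 58.7
[0.54686228 0.12469675 0.12477641] [-9.31796224e-01 -2.99994444e+00  4.63222721e-04] [ 0.67665504  0.10973254 -0.51874152] 0.17368565363506086
```

View pics/w10.png

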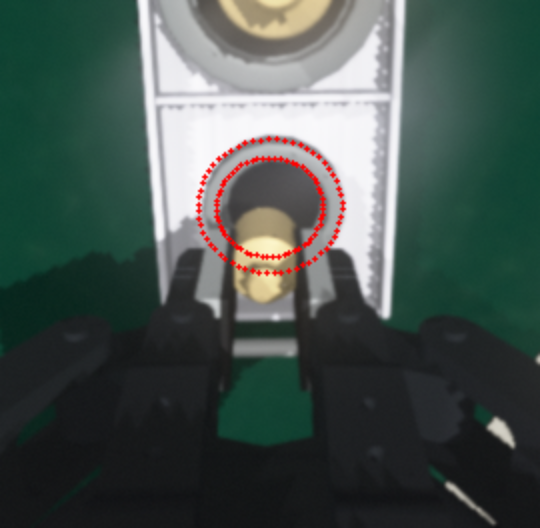

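The small seat matches the projected rings to about 1 mm. Setting down.

```bash
python3 -m crank '[[[0.0005,0.0005,-0.015],[0,0,0],0.002],[[0.0005,0.0005,-0.025],[0,0,0],0.002],[[0.0005,0.0005,-0.03],[0,0,0],0.002],[[0.0005,0.0005,-0.0325],[0,0,0],0.002],[[0.0005,0.0005,-0.0335],[0,0,0],0.002],[[0.0005,0.0005,-0.0345],[0,0,0],0.002],[[0.0005,0.0005,-0.035],[0,0,0],0.002],[[0.0005,0.0005,-0.035],[0,0,0],0.002]]'
python3 -c "
from h import *
get_image('top');s=arm.read_state();print(s['force'],s['eef_pos'])"
```

```text
time: 18.43
eef_pos: [0.5476, 0.1256, 0.0902]
ee_rot: [0.931, 3.0, 0.0]
force: [0.2, -0.6, 0.4]
opening: 0.169
finger_force: 58.7
[ 0.08900583 -0.27517584  0.93674022] [0.54754457 0.12563451 0.09021624]
```

```bash
python3 -m crank '[[[0,0,-0.0005],[0,0,0],0.002],[[0,0,-0.0008],[0,0,0],0.002],[[0,0,-0.0008],[0,0,0],0.002]]'
python3 -c "
from h import *
get_image('top');s=arm.read_state();print(s['force'],s['eef_pos'])"
```

```text
time: 18.73
eef_pos: [0.5476, 0.1256, 0.0902]
ee_rot: [0.931, 3.0, 0.0]
force: [-2.3, -0.7, 6.4]
opening: 0.178
finger_force: 59.2
[-1.95594916 -0.44398521  5.93213776] [0.54760573 0.12564766 0.09017634]
```

Contact is felt and the height is right. Releasing and backing off.

```bash
python3 -m crank '[[[0,0,0.0005],[0,0,0],0.002],[[0,0,0.0005],[0,0,0],0.018],[[0,0,0.0005],[0,0,0],0.026],[[0,0,0.0005],[0,0,0],0.034],[[0,0,0.0005],[0,0,0],0.034],[[0,0,0.0005],[0,0,0],0.034],[[0,0,0.02],[0,0,0],0.034],[[0,0,0.045],[0,0,0],0.034],[[0,0,0.08],[0,0,0],0.034],[[0.01,-0.01,0.11],[0,0,0],0.034]]'
python3 -m crank '[[[0.03,-0.02,0.06],[0,0,0],0.034],[[0.04,-0.03,0.1],[0,0,0],0.034],[[0.04,-0.03,0.1],[0,0,0],0.034],[[0.04,-0.03,0.1],[0,0,0],0.034],[[0.04,-0.03,0.1],[0,0,0],0.034]]'
python3 - <<'E'
from h import *
p=get_image("wrist");save(p,"w11")
for n,g in {"mass_large":(.488,.165),"mass_medium":(.428,.205),"mass_small":(.5475,.125)}.items(): print(n,fit(p,n,g,.009))
q=get_image("scene")
for n in("union","cap_nut","bush"): print(n,[(round(r["score"],2),np.round(r["xyz"],3).tolist()) for r in spot_in(q,n)[:1]])
save(q,"s11")
E
```

```text
time: 19.62
eef_pos: [0.5551, 0.1166, 0.1995]
ee_rot: [-0.927, -2.998, 0.001]
force: [-0.1, -0.1, -0.2]
opening: 0.397
finger_force: 0.0
time: 20.03
eef_pos: [0.5989, 0.0852, 0.3013]
ee_rot: [0.931, 2.996, 0.003]
force: [0.6, 0.0, -1.0]
opening: 0.401
finger_force: 0.0
mass_large (array([0.4887, 0.1662]), 0.87, (839, 875))
mass_medium (array([nan, nan]), 0.18, (1021, 0))
mass_small (array([0.5465, 0.1266]), 0.62, (207, 222))
union [(0.56, [0.539, -0.091, 0.027])]
cap_nut [(0.6, [0.603, -0.183, 0.023])]
bush [(0.56, [0.419, -0.17, 0.011])]h.py:23: RuntimeWarning: Mean of empty slice.
  y,x=np.nonzero(m);return np.array([x.mean(),y.mean()])/4-.4,len(x)/16
  ret = ret.dtype.type(ret / rcount)
h.py:22: RuntimeWarning: invalid value encountered in cast
  cv2.fillConvexPoly(m,cv2.convexHull((proj(p,X)*4+2).astype(np.int32)),1)
```

View pics/w11.png

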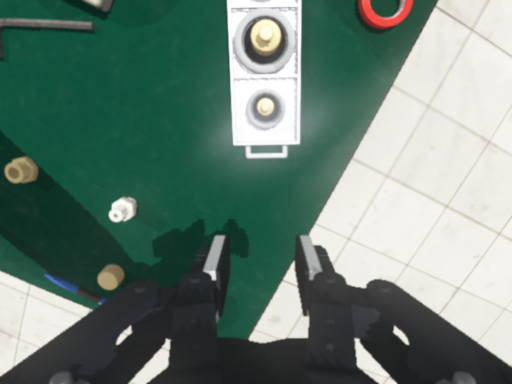

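View pics/s11.png

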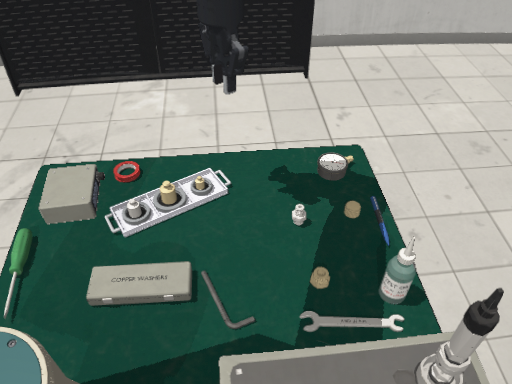

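All three masses stand upright in their seats, at (134,208), (168,193) and (200,184) in the scene view. The union, cap nut and bush have not moved, and the arm is clear.

```bash
python3 -c "
from station import arm
print(arm.close_job())"
```

```text
the job is handed in; nothing more can be done
None
```

The large, medium and small masses each stand upright in their own seat, the union, cap nut and bush were left where they stood, and the job was handed in at about 20 s of the 83 s allowed.

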